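# Ready to season the oil: funnel in the carafe, mill held over it

## Task

We are about to grind pepper into the white carafe. Take the funnel out of its wooden stand, set it spout down into the carafe's neck until it sits fully home and upright, and let go of it; then pick up the small pepper mill, carry it across the row of jars, and finish while still holding it, upright and motionless, centred about 2 cm above the funnel's mouth without touching the funnel. Keep the carafe standing where it is and do not knock or shift the jars.

Things in the scene. Friction and masses are not known exactly. Their poses are not given: they have to be found in the camera images.
- carafe: Loose white ceramic carafe, open at the top: round belly 86 mm across up to 55 mm high, narrowing to a straight neck 33 mm outside and 24 mm inside diameter from 100 to 130 mm high; about 0.6 kg. Origin: centre of its underside; z up its axis. It stands either to the left or to the right of the row of jars.
- carafe_mouth (a point): Centre of the carafe's open mouth, at the top of the neck, 130 mm above its underside.
- funnel: Loose steel funnel, 78 mm high, 60 g, spout down in the stand. Spout tapers from 14 mm diameter at the tip to 19 mm at 40 mm up; cone widens to 52 mm at 62 mm; straight band 52 mm across from 62 to 78 mm (grip across its outside). Walls 2 mm. Origin: centre of the spout tip; z up its axis. Home in the carafe, the cone rests on the neck rim, spout tip about 43 mm below the carafe mouth.
- funnel_mouth (a point): Centre of the funnel's open mouth (48 mm inside diameter), 78 mm above the spout's tip.
- funnel_stand: Fixed turned-wood stand, a tube 60 mm high on a foot 72 mm across, top 48 mm across; the funnel hangs in it by its cone. Origin: centre of its underside, z up. On the left, nearer the robot than whichever of carafe and mill is on the left.
- mill: Loose slim turned pepper mill, 97 mm high, standing upright, about 0.14 kg: 29 mm diameter from its underside to 62 mm up (with a slight waist), a narrower rounded head 22 mm across above. Origin: centre of its underside; z up its axis. It stands on the other side of the row of jars from the carafe.
- spice_a: Bystander in the row of jars that runs away from the robot, near the middle of the surface (with a honey jar at its near end): small spice jar with a mustard-coloured lid, 42 mm across, 96 mm high. Origin: centre of its underside.
- spice_b: Bystander in the row: small spice jar with a dark lid, 44 mm across, 105 mm high. Origin: centre of its underside.
- sugar_pot: Bystander at the far end of the row: white lidded sugar pot with a knob, 77 x 77 x 88 mm. Origin: centre of its underside.
There are look-alikes about, which are no part of the job. Leave any grey, pink or turquoise look-alike of the mill alone.

How it is judged:
On the way, in this order (a step that is already met when the one before it is completed fails the run):
1. the funnel sits fully home and upright in the carafe's neck, released, with the mill still standing untouched (z of funnel in the frame of carafe below 0.093 m and horizontal distance between each of funnel, funnel_mouth and carafe_mouth below 0.006 m and angle between funnel's own z axis and vertical below 0.12 rad and contact force between the fingers and funnel below 0.1 N and linear speed of funnel below 0.02 m/s and height (world z) of mill below 0.02 m and contact force between the fingers and mill below 0.1 N), for 0.2 s.
2. the mill is lifted clear in the fingers (height (world z) of mill above 0.05 m and contact force between the fingers and mill above 0.5 N), for 0.2 s.
At the end, for the whole second after the job is handed in: Funnel home in the carafe (tip 37+ mm below its mouth, within 6 mm of the neck axis, 7 deg of upright), released; carafe upright; mill held by the fingers, still, within 7 deg of upright, underside 6 to 40 mm above the funnel mouth, within 12 mm of its centre, touching neither (z of funnel in the frame of carafe below 0.093 m and horizontal distance between each of funnel, funnel_mouth and carafe_mouth below 0.006 m and angle between each of funnel, mill's own z axis and vertical below 0.12 rad and contact force between the fingers and funnel below 0.1 N and angle between carafe's own z axis and vertical below 0.1 rad and horizontal distance between mill and funnel_mouth below 0.012 m and z of mill in the frame of funnel_mouth between 0.006 and 0.04 m and linear speed of mill below 0.02 m/s and angular speed of mill below 0.2 rad/s and contact force between the fingers and mill above 0.5 N and contact force between mill and funnel below 0.05 N and contact force between mill and carafe below 0.05 N); the arm keeps its last pose, push and grip.
It fails at once if a jar of the row is shifted by more than 25 mm or tipped more than 17 degrees (distance of any of spice_a, spice_b, sugar_pot from where it was at the start of the episode above 0.025 m or angle between any of spice_a, spice_b, sugar_pot's own z axis and vertical above 0.3 rad).
It fails at once if the carafe is shifted by more than 40 mm or tipped more than 17 degrees (distance of carafe from where it was at the start of the episode above 0.04 m or angle between carafe's own z axis and vertical above 0.3 rad).
It also fails if it takes over 72 s, if anything falls off the work surface, if the arm or the gripper's body presses on something with over 40 N, if the wrist force passes 120 N, or if a joint passes its speed limit or range.

## Robot

A 6-joint arm with a two-finger parallel gripper is mounted at the origin on the work surface; the furniture and walls round the work are solid. World frame = base frame: x ahead of the robot, y to its left, z up, the work surface at z = 0. Lengths are in m, angles in rad, forces in N, time in s.
With the tool pointing down it reaches from about 0.225 to 0.875 m from the base axis. Payload 3.4 kg.
Tool frame: the origin (TCP) lies at the very end of the fingers, on their centre line; the grasp point (between the pads) lies 19 mm behind it (grip_depth is the distance from the TCP to the grasp point, in m); x points along the fingers, z is the direction in which the jaws open and shut, and the axes are right-handed (so a half turn about x gives the same grasp; the last joint's range is limited). The gripper opens to 85 mm and grips with 20 to 120 N. Pads are 22 mm wide; open, the fingers measure 114 mm over their backs; the gripper's body (76 mm by 85 mm) begins 54 mm behind the grasp point. The pads swing forward as they close: fully open they stand 13 mm farther back than shut.
Start: joints at [-1.448, 0.276, 1.505, -0, 1.361, -0.121], TCP at [0.139, -0.558, 0.231] pointing down, gripper open.
Joint ranges: [-2.89, 2.89], [-0.75, 2.08], [0.22, 2.7], [-1.18, 4.32], [0.11, 2.71], [-2.7, 2.7]. Speed limits (rad/s): [2.57, 2.57, 3.14, 3.14, 3.14, 3.14].

## Interface

Orientations are given as a unit quaternion [w, x, y, z].
In Python, from rig import get_state, get_image, sign_off, grip_depth gives the robot as it stands. The module is installed in compiled form; this text tells all that it offers.
- The arm moves only by the tool arm_command, never from a script. Its argument "series" is a list of rows, each an object with "dp": the shift along the tool's x, y, z scaled (see below), a list of three; "angular": the turn, a rotation vector about the tool's x, y, z scaled (see below), a list of three; "gripper": the finger opening in mm, from 0 to 85.4. A call has exactly 8 rows; each row shifts and turns the pose as measured when the row begins, along the tool's axes as they then stand; what a row does not reach is not made up. The controller multiplies each number of a shift by 0.12 m and each number of a turn by 90 degrees. A row lasts 1/8 s, in which the tool goes at most 62.5 mm and 10.7 degrees, less where a joint would pass 70% of its speed; a pose out of reach is approached as far as the arm can. A call with a number of a shift or a turn outside -1 to 1 is refused whole. A call with a gripper value outside its range is refused whole. The fingers move at their own pace and stop on an object; "grip_force" is the grip in N (left out, the last holds). Time passes only in rows, so rows that do not move let the fingers close, or fill a call up. It gives the time, the measured TCP pose, the force and the opening at its end, in the units of the state.
- get_state(): the state, without advancing time (a new reading comes with each control period).
- get_image(name): name is "scene" or "top" or "wrist"; returns a dict with "image" (420x560x3 uint8, blue, green, red), "depth" (420x560 float32, m along the optical axis (not along the pixel's ray), 0 where there is no reading), "mtx" (3x3 intrinsics, pixels), "view" (4x4, takes a point from world to camera coordinates); the wrist camera has in their place "mount" (4x4, takes a point from camera to tool coordinates, whose origin is the TCP and whose axes are the tool frame's). Camera axes: x right, y up, looking along -z (the intrinsics and any distortion apply to the point x, -y, -z); pixel columns grow to the right and rows downward; lengths in m; the calibration is good to about 2 mm. A picture is of the moment at which its call begins: read the wrist's pose just before it.
- sign_off(): hands the job in, once; it reports no verdict.
The state is a dict: "clock": time; "qpos": joint angles; "qd": joint speeds; "effort": joint torques, N m; "position": TCP position; "ee_rot": TCP orientation; "contact_force": force on the tool from outside, world axes, zero at the start; "moment": the same for the moment, N m; "width": finger opening in m.
Only numpy, scipy, OpenCV 4.12 (cv2) and the standard library are available. Lean on these libraries where they do the work, as an engineer would, in place of code of your own. Each camera call takes 0.05 s, during which the arm holds its last target. There are 200 camera calls.

## Working session

There is one attempt and no reset: what is moved stays moved. The work goes in short steps, Python scripts to look and compute and a tool call to move; the robot and the scene stay as the last step left them, time stands still between calls to the robot, and variables do not carry over. Pictures are saved under pics/ and viewed, about 8 in all and at most 12, crops included, and the job is handed in when it is done.

Besides the shell and the picture viewer there is one more tool, called after "Call:" by a JSON object that holds its "fn" and its "kwargs", one argument or row to a line. arm_command: Moves the arm, as the interface text tells. Its arguments: {"type":"object","properties":{"series":{"type":"array","items":{"type":"object","properties":{"dp":{"type":"array","items":{"type":"number"}},"angular":{"type":"array","items":{"type":"number"}},"gripper":{"type":"number"}}}},"grip_force":{"type":"number"}},"required":["series"]}

```bash
mkdir -p pics; cat > h.py <<'E'
import numpy as np, cv2
from rig import get_state,get_image,sign_off,grip_depth
from scipy.spatial.transform import Rotation as R
def rot(q): return R.from_quat([q[1],q[2],q[3],q[0]])
def cloud(name):
    s=get_state(); g=get_image(name); d=g['depth']; v,u=np.mgrid[0:420,0:560]; K=np.array(g['mtx'])
    x=(u-K[0,2])/K[0,0]*d; y=(v-K[1,2])/K[1,1]*d
    P=np.stack([x,-y,-d,np.ones_like(d)],-1)
    if 'view' in g: M=np.linalg.inv(np.array(g['view']))
    else:
        T=np.eye(4); T[:3,:3]=rot(s['ee_rot']).as_matrix(); T[:3,3]=s['position']; M=T@np.array(g['mount'])
    W=(P@M.T)[...,:3]; W[d==0]=np.nan
    return g['image'],W,g
E
python3 - <<'E'
from h import *
s=get_state(); print(s,grip_depth, rot(s['ee_rot']).as_matrix().round(3))
a,Wa,g1=cloud('scene'); b,Wb,g2=cloud('top')
print(g1.keys(),g2['mtx'])
np.savez('c.npz',a=a,Wa=Wa,b=b,Wb=Wb)
cv2.imwrite('pics/s.png',cv2.resize(a,(800,600)));cv2.imwrite('pics/t.png',cv2.resize(b,(800,600)))
E
```

```text
{'clock': 0.0, 'qpos': array([-1.44798991e+00,  2.76564935e-01,  1.50617027e+00, -3.73013501e-06,
        1.36069919e+00, -1.20953959e-01]), 'qd': array([ 0.00251241,  0.00076951,  0.00045942, -0.00114864, -0.00029518,
       -0.0012811 ]), 'effort': array([-1.15051389e-03, -4.16774082e+01, -2.45801014e+01,  2.25113121e-05,
        1.09602395e-02, -9.49478277e-06]), 'position': array([ 0.13872954, -0.55744652,  0.23044206]), 'ee_rot': array([ 0.55661839,  0.43596026,  0.55754194, -0.43504207]), 'contact_force': array([0.06654168, 0.21418438, 0.40230497]), 'moment': array([-0.0017238 ,  0.04387251,  0.02076481]), 'width': 0.08543982501602278} 0.0187 [[-0.     0.97   0.241]
 [ 0.002  0.241 -0.97 ]
 [-1.     0.    -0.002]]
dict_keys(['image', 'depth', 'mtx', 'view']) [[546.03573933   0.         285.43598083]
 [  0.         546.03573933 211.4459246 ]
 [  0.           0.           1.        ]]
```

View pics/s.png

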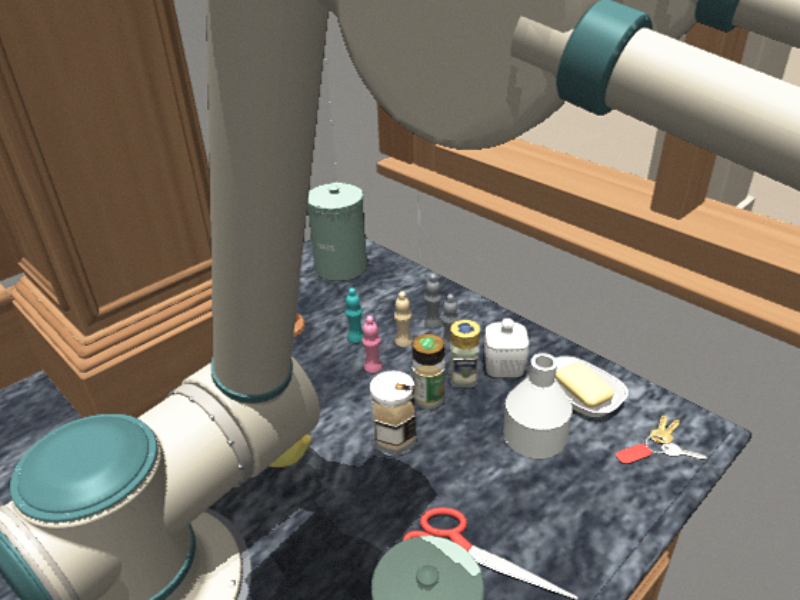

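View pics/t.png

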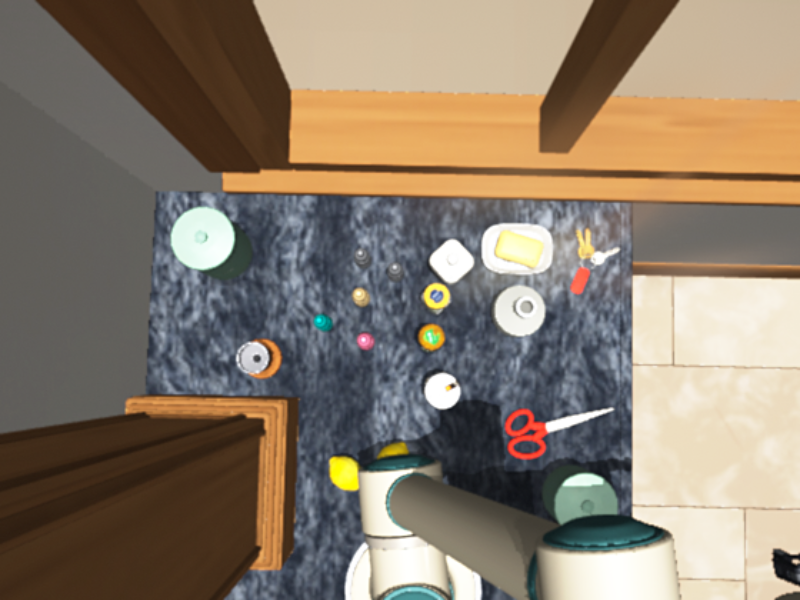

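Scene view (800x600): the carafe is at (538,405). In the top view the funnel in its stand is at (255,358). Mill candidates in the scene view are turquoise (354,316), pink (371,345), tan/wood (402,320), grey (432,300) and small grey (450,313). I choose the tan one (top view 360,296).

```bash
python3 - <<'E'
from h import *
c=np.load('c.npz'); W=c['Wb']; k=.7
def at(n,u,v,r,zlo,zhi):
    u,v=int(u*k),int(v*k); r=int(r*k); S=W[v-r:v+r+1,u-r:u+r+1].reshape(-1,3); S=S[(S[:,2]>zlo)&(S[:,2]<zhi)]
    if len(S)<5: print(n,len(S)); return
    (cx,cy),rad=cv2.minEnclosingCircle(S[:,:2].astype(np.float32))
    print(n,len(S),'med',np.median(S,0).round(4),'circ',round(cx,4),round(cy,4),round(rad,4),'zmax',S[:,2].max().round(4))
at('funnel',255,358,30,.085,.12)
at('stand',262,358,35,.003,.02)
at('carafe neck',526,307,25,.12,.15)
at('carafe belly',520,310,45,.03,.07)
for n,u,v,r in [('tan',360,296,14),('tq',322,322,14),('pink',366,341,14),('g1',361,256,14),('g2',395,269,12),('mustard',437,296,22),('dark',431,337,22),('sugar',452,261,32),('honey',442,391,28),('butter',517,248,45),('green',203,238,40)]: at(n,u,v,r,.03,.3); 
at('tan head',360,296,14,.075,.11)
S=W.reshape(-1,3); 
# tall obstacles map
for (a,b) in [(290,410),(290,560),(270,420),(130,400),(215,400),(220,440),(300,180)]: print(a,b,W[int(b*k),int(a*k)].round(3))
a=c['a']; b=c['b']
cr=np.hstack([cv2.resize(b[190:270,150:260],(440,320),interpolation=2),cv2.resize(a[190:270,230:330],(400,320),interpolation=2)[:,:360]])
cv2.imwrite('pics/crop.png',cr)
E
```

```text
funnel 26 med [0.3883 0.2787 0.086 ] circ 0.3912 0.2739 0.0255 zmax 0.0894
stand 357 med [0.3937 0.2582 0.0072] circ 0.3971 0.2717 0.0799 zmax 0.0191
carafe neck 87 med [ 0.4821 -0.1708  0.1282] circ 0.483 -0.1717 0.0167 zmax 0.1343
carafe belly 393 med [ 0.4755 -0.1583  0.0613] circ 0.4826 -0.1718 0.0432 zmax 0.0699
tan 96 med [0.4991 0.0989 0.0774] circ 0.5012 0.1006 0.0129 zmax 0.1
tq 97 med [0.4544 0.1624 0.0775] circ 0.4555 0.1645 0.0132 zmax 0.0972
pink 96 med [0.4246 0.0891 0.079 ] circ 0.4258 0.0909 0.0134 zmax 0.0985
g1 100 med [0.5664 0.0981 0.0782] circ 0.5697 0.1003 0.0134 zmax 0.1004
g2 99 med [0.5435 0.0421 0.0782] circ 0.5472 0.0424 0.0135 zmax 0.1017
mustard 374 med [ 0.5023 -0.032   0.0938] circ 0.5116 -0.0397 0.0379 zmax 0.1021
dark 290 med [ 0.4311 -0.02    0.1045] circ 0.4326 -0.0211 0.0226 zmax 0.1125
sugar 706 med [ 0.5589 -0.0499  0.0657] circ 0.5497 -0.0412 0.0536 zmax 0.1021
honey 492 med [ 0.3453 -0.0402  0.0977] circ 0.3453 -0.0415 0.0306 zmax 0.107
butter 370 med [ 0.5874 -0.1722  0.033 ] circ 0.5639 -0.1541 0.0664 zmax 0.0794
green 1958 med [0.5724 0.339  0.1519] circ 0.5797 0.3477 0.0524 zmax 0.1743
tan head 60 med [0.5007 0.1004 0.0817] circ 0.501 0.1009 0.0107 zmax 0.1
290 410 [0.307 0.206 0.099]
290 560 [ 0.044  0.212 -0.005]
270 420 [0.295 0.226 0.169]
130 400 [0.32  0.448 0.153]
215 400 [0.323 0.318 0.148]
220 440 [0.29  0.232 0.461]
300 180 [0.665 0.188 0.205]
```

View pics/crop.png

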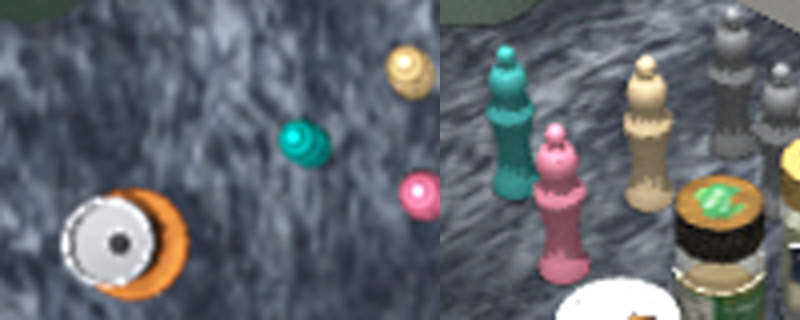

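The crop shows the tan mill clearly, at (640,130) in its right half and (410,70) in its left half. It is distinct from the turquoise, pink and grey ones. The funnel's rim is at (108,242) in the left half. First move goes up and toward the middle.

Call:
{"fn": "arm_command", "kwargs": {
  "series": [
    {"dp": [-0.25,0.2,-0.15],"angular": [0,0,0],"gripper": 85},
    {"dp": [-0.2,0.34,-0.25],"angular": [0,0,0],"gripper": 85},
    {"dp": [-0.15,0.35,-0.26],"angular": [0,0,0],"gripper": 85},
    {"dp": [-0.1,0.36,-0.26],"angular": [0,0,0],"gripper": 85},
    {"dp": [-0.1,0.36,-0.26],"angular": [0,0,0],"gripper": 85},
    {"dp": [0,0.36,-0.26],"angular": [0,0,0],"gripper": 85},
    {"dp": [0,0.36,-0.26],"angular": [0,0,0],"gripper": 85},
    {"dp": [0,0.36,-0.26],"angular": [0,0,0],"gripper": 85}
  ]
}}

```text
clock: 1.1
position: [0.401, -0.2453, 0.3273]
ee_rot: [0.554, 0.44, 0.557, -0.436]
contact_force: [0.6, -0.2, -0.5]
width: 0.085
```

```bash
cat >> h.py <<'E'
def plan(p,xd,zd):
    """dp (units) and angular (units) totals to get TCP to p with tool x=xd, z=zd (world)"""
    s=get_state(); C=rot(s['ee_rot']); P=np.array(s['position'])
    xd=np.array(xd,float);xd/=np.linalg.norm(xd); zd=np.array(zd,float);zd-=xd*(zd@xd);zd/=np.linalg.norm(zd)
    T=R.from_matrix(np.stack([xd,np.cross(zd,xd),zd],1))
    a=(C.inv()*T).as_rotvec(); d=C.inv().apply(np.array(p)-P)
    print('t',round(s['clock'],2),'pos',P.round(4),'x',C.as_matrix()[:,0].round(3),'z',C.as_matrix()[:,2].round(3),'q',s['qpos'].round(3),'w',round(s['width'],4))
    print('F',s['contact_force'].round(2),'dp tot',(d/.12).round(3),'rows>=',round(np.linalg.norm(d)/.0625,1),'ang tot',(a/(np.pi/2)).round(3),'deg',round(np.degrees(np.linalg.norm(a)),1))
E
python3 - <<'E'
from h import *
plan([.43,.14,.33],[0,0,-1],[.24,-.97,0])
c=np.load('c.npz')
for n in('Wa','Wb'):
    W=c[n].reshape(-1,3)
    for zl,zh in[(.02,.1),(.1,.18),(.2,.3),(.3,.45),(.45,.7)]:
        m=(W[:,2]>zl)&(W[:,2]<zh)&(W[:,0]<.345)&(W[:,0]>.1)&(W[:,1]>.15)&(W[:,1]<.5)
        S=W[m]; 
        if len(S)>5: print(n,zl,len(S),'xmax',np.percentile(S[:,0],98).round(3),'ymin',np.percentile(S[:,1],2).round(3))
E
```

```text
t 1.1 pos [ 0.401  -0.2453  0.3273] x [ 0.     0.007 -1.   ] z [ 0.233 -0.972 -0.007] q [-0.702  0.075  1.526  0.006  1.545  0.634] w 0.085
F [ 0.64 -0.23 -0.53] dp tot [ 1.000e-03  9.840e-01 -3.066e+00] rows>= 6.2 ang tot [-0.005 -0.004 -0.001] deg 0.6
Wa 0.02 1346 xmax 0.228 ymin 0.204
Wa 0.1 3576 xmax 0.253 ymin 0.205
Wa 0.2 5372 xmax 0.277 ymin 0.227
Wa 0.3 10969 xmax 0.293 ymin 0.228
Wa 0.45 8153 xmax 0.291 ymin 0.228
Wb 0.02 737 xmax 0.342 ymin 0.205
Wb 0.1 3178 xmax 0.334 ymin 0.206
Wb 0.2 2254 xmax 0.34 ymin 0.226
Wb 0.3 3894 xmax 0.341 ymin 0.227
Wb 0.45 7818 xmax 0.323 ymin 0.227
```

Call:
{"fn": "arm_command", "kwargs": {
  "series": [
    {"dp": [0,0.13,-0.39],"angular": [0,0,0],"gripper": 85},
    {"dp": [0,0.13,-0.39],"angular": [0,0,0],"gripper": 85},
    {"dp": [0,0.13,-0.39],"angular": [0,0,0],"gripper": 85},
    {"dp": [0,0.13,-0.39],"angular": [0,0,0],"gripper": 85},
    {"dp": [0,0.13,-0.39],"angular": [0,0,0],"gripper": 85},
    {"dp": [0,0.13,-0.39],"angular": [0,0,0],"gripper": 85},
    {"dp": [0,0.13,-0.39],"angular": [0,0,0],"gripper": 85},
    {"dp": [0,0.13,-0.39],"angular": [0,0,0],"gripper": 85}
  ]
}}

```text
clock: 2.1
position: [0.435, 0.1611, 0.3277]
ee_rot: [0.553, 0.44, 0.558, -0.436]
contact_force: [1.1, 0.1, 1.1]
width: 0.0849
```

```bash
python3 - <<'E'
from h import *
plan([.391,.23,.25],[-.0,.42,-.9],[1,0,0])
w,W,g=cloud('wrist'); np.savez('w1.npz',a=w,W=W); print(np.array(g['mount']).round(3))
cv2.imwrite('pics/w1.png',w)
S=W.reshape(-1,3)
for n,c,r,zl,zh in[('funnel',(.391,.274),.045,.08,.12),('fcone',(.391,.274),.045,.062,.08),('mill',(.501,.101),.03,.07,.12),('carafe',(.483,-.172),.03,.115,.15),('pink',(.426,.09),.03,.07,.12),('g2',(.547,.042),.03,.07,.12)]:
    m=(np.hypot(S[:,0]-c[0],S[:,1]-c[1])<r)&(S[:,2]>zl)&(S[:,2]<zh); Q=S[m]
    if len(Q)<5: print(n,len(Q));continue
    print(n,len(Q),cv2.minEnclosingCircle(Q[:,:2].astype(np.float32)),np.percentile(Q[:,2],[1,50,99]).round(4))
E
```

```text
t 2.1 pos [0.435  0.1611 0.3277] x [-0.002  0.009 -1.   ] z [ 0.234 -0.972 -0.009] q [0.197 0.062 1.539 0.009 1.541 1.532] w 0.0849
F [1.13 0.12 1.11] dp tot [ 0.654 -0.222 -0.638] rows>= 1.8 ang tot [-0.836  0.18   0.231] deg 79.8
[[-0.001  0.315 -0.949 -0.143]
 [-0.     0.949  0.315  0.08 ]
 [ 1.     0.    -0.     0.   ]
 [ 0.     0.     0.     1.   ]]
funnel 367 ((0.3917849659919739, 0.2754891812801361), 0.026156442239880562) [0.0801 0.0849 0.087 ]
fcone 670 ((0.39217233657836914, 0.27502769231796265), 0.02566435933113098) [0.0621 0.0681 0.0799]
mill 350 ((0.5022215843200684, 0.10245504975318909), 0.011409937404096127) [0.0745 0.0834 0.0978]
carafe 0
pink 293 ((0.425732284784317, 0.09203725308179855), 0.011587035842239857) [0.0744 0.0835 0.0977]
g2 388 ((0.5474429130554199, 0.04370221868157387), 0.011616264469921589) [0.0739 0.0833 0.0977]
```

View pics/w1.png

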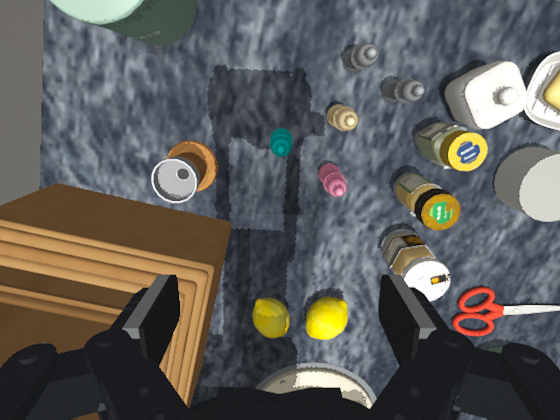

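Wrist view: the funnel mouth is at (175,180) in the stand, the tan mill at (343,117), and a wooden plinth sits near (150,230). The tall post beside the stand would foul the forearm in a vertical grasp. So I will tilt about 25° about the jaw axis, which keeps the funnel upright. First I turn.

Call:
{"fn": "arm_command", "kwargs": {
  "series": [
    {"dp": [0,0,0],"angular": [-0.1,0.022,0.028],"gripper": 68},
    {"dp": [0,0,0],"angular": [-0.1,0.022,0.028],"gripper": 68},
    {"dp": [0,0,0],"angular": [-0.1,0.022,0.028],"gripper": 68},
    {"dp": [0,0,0],"angular": [-0.1,0.022,0.028],"gripper": 68},
    {"dp": [0,0,0],"angular": [-0.1,0.022,0.028],"gripper": 68},
    {"dp": [0,0,0],"angular": [-0.1,0.022,0.028],"gripper": 68},
    {"dp": [0,0,0],"angular": [-0.1,0.022,0.028],"gripper": 68},
    {"dp": [0,0,0],"angular": [-0.1,0.022,0.028],"gripper": 68}
  ]
}}

```text
clock: 3.15
position: [0.4315, 0.1697, 0.3245]
ee_rot: [0.687, 0.157, 0.693, 0.155]
contact_force: [-0.0, 1.0, 0.0]
width: 0.0678
```

```bash
python3 - <<'E'
from h import *
plan([.392,.235,.164],[-.0,.42,-.9],[1,0,0])
W=np.load('w1.npz')['W'].reshape(-1,3)
for zl,zh in[(.02,.06),(.06,.1),(.1,.14),(.14,.18),(.18,.3)]:
    m=(W[:,2]>zl)&(W[:,2]<zh)&(W[:,0]<.352)&(W[:,0]>.15)&(W[:,1]>.15)&(W[:,1]<.4);S=W[m]
    if len(S)>5:print(zl,len(S),np.percentile(S[:,0],[95,99]).round(3),S[:,1].min().round(3))
E
```

```text
t 3.15 pos [0.4315 0.1697 0.3245] x [-0.008  0.43  -0.903] z [ 1.    -0.001 -0.009] q [-0.13   0.03   1.666  0.44   1.521 -0.166] w 0.0678
F [-0.01  1.04  0.  ] dp tot [ 1.444 -0.085 -0.318] rows>= 2.8 ang tot [-0.003 -0.005 -0.005] deg 0.7
0.02 2045 [0.327 0.328] 0.207
0.06 2653 [0.327 0.328] 0.207
0.1 4354 [0.327 0.328] 0.207
0.14 9648 [0.323 0.324] 0.208
0.18 7787 [0.307 0.308] 0.227
```

Call:
{"fn": "arm_command", "kwargs": {
  "series": [
    {"dp": [0.3,-0.02,-0.07],"angular": [0,0,0],"gripper": 68},
    {"dp": [0.3,-0.02,-0.07],"angular": [0,0,0],"gripper": 68},
    {"dp": [0.3,-0.02,-0.07],"angular": [0,0,0],"gripper": 68},
    {"dp": [0.25,-0.02,-0.05],"angular": [0,0,0],"gripper": 68},
    {"dp": [0.18,0,-0.03],"angular": [0,0,0],"gripper": 68},
    {"dp": [0.05,0,0],"angular": [0,0,0],"gripper": 68},
    {"dp": [0,0,0],"angular": [0,0,0],"gripper": 68},
    {"dp": [0,0,0],"angular": [0,0,0],"gripper": 68}
  ]
}}

```text
clock: 4.15
position: [0.3956, 0.2301, 0.1654]
ee_rot: [0.687, 0.157, 0.693, 0.153]
contact_force: [0.0, 1.3, -0.5]
width: 0.0678
```

```bash
cat >> h.py <<'E'
def circ(S,c,r,zl,zh):
    m=(np.hypot(S[:,0]-c[0],S[:,1]-c[1])<r)&(S[:,2]>zl)&(S[:,2]<zh); Q=S[m]
    if len(Q)<5: return len(Q)
    (x,y),q=cv2.minEnclosingCircle(Q[:,:2].astype(np.float32)); return len(Q),round(x,4),round(y,4),round(q,4),np.percentile(Q[:,2],[1,50,99]).round(4)
E
python3 - <<'E'
from h import *
plan([.392,.285,.057],[-.0,.42,-.9],[1,0,0])
w,W,g=cloud('wrist'); cv2.imwrite('pics/w2.png',w)
S=W.reshape(-1,3); print(circ(S,(.392,.275),.04,.078,.11),circ(S,(.392,.275),.04,.063,.078))
E
```

```text
t 4.15 pos [0.3956 0.2301 0.1654] x [-0.006  0.427 -0.904] z [ 1.    -0.004 -0.009] q [ 0.012  0.109  2.001  0.503  1.089 -0.231] w 0.0678
F [ 0.03  1.35 -0.46] dp tot [ 1.012  0.027 -0.024] rows>= 1.9 ang tot [-0.005 -0.004 -0.003] deg 0.6
(818, 0.3909, 0.2754, 0.026, array([0.0784, 0.0853, 0.0872])) (1401, 0.391, 0.2747, 0.0251, array([0.0631, 0.0669, 0.0775]))
```

View pics/w2.png

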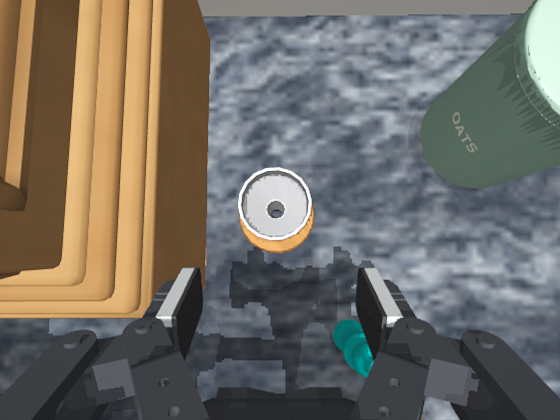

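The wrist view shows the funnel at (275,205), midway between the open fingers at (180,295) and (375,295), with the plinth clear on the left. I descend along the tool axis and grip.

Call:
{"fn": "arm_command", "kwargs": {
  "series": [
    {"dp": [0.22,0.01,-0.02],"angular": [0,0,0],"gripper": 68},
    {"dp": [0.25,0.01,-0.02],"angular": [0,0,0],"gripper": 68},
    {"dp": [0.25,0,0],"angular": [0,0,0],"gripper": 68},
    {"dp": [0.18,0,0],"angular": [0,0,0],"gripper": 68},
    {"dp": [0.08,0,0],"angular": [0,0,0],"gripper": 68},
    {"dp": [0.02,0,0],"angular": [0,0,0],"gripper": 68},
    {"dp": [0,0,0],"angular": [0,0,0],"gripper": 68},
    {"dp": [0,0,0],"angular": [0,0,0],"gripper": 68}
  ]
}}

```text
clock: 5.2
position: [0.3997, 0.284, 0.0614]
ee_rot: [0.694, 0.158, 0.686, 0.153]
contact_force: [1.2, 0.5, 0.8]
width: 0.0678
```

```bash
python3 - <<'E'
from h import *
plan([.391,.285,.057],[-.0,.42,-.9],[1,0,0])
E
```

```text
t 5.2 pos [0.3997 0.284  0.0614] x [ 0.012  0.429 -0.903] z [ 1.    -0.009  0.009] q [ 0.144  0.275  2.129  0.653  0.77  -0.333] w 0.0678
F [1.18 0.48 0.78] dp tot [ 0.036 -0.009 -0.073] rows>= 0.2 ang tot [-0.003  0.008 -0.004] deg 0.8
```

Call:
{"fn": "arm_command", "kwargs": {
  "series": [
    {"dp": [0,-0.01,-0.06],"angular": [0,0.008,0],"gripper": 68},
    {"dp": [0.02,0,-0.02],"angular": [0,0,0],"gripper": 68},
    {"dp": [0,0,0],"angular": [0,0,0],"gripper": 68},
    {"dp": [0,0,0],"angular": [0,0,0],"gripper": 68},
    {"dp": [0,0,0],"angular": [0,0,0],"gripper": 68},
    {"dp": [0,0,0],"angular": [0,0,0],"gripper": 68},
    {"dp": [0,0,0],"angular": [0,0,0],"gripper": 68},
    {"dp": [0,0,0],"angular": [0,0,0],"gripper": 68}
  ]
}}

```text
clock: 6.2
position: [0.3901, 0.2838, 0.0595]
ee_rot: [0.69, 0.157, 0.69, 0.154]
contact_force: [-0.1, -0.8, 1.1]
width: 0.0679
```

```bash
python3 - <<'E'
from h import *
plan([.391,.285,.057],[-.0,.42,-.9],[1,0,0])
w,W,g=cloud('wrist'); cv2.imwrite('pics/w3.png',w)
S=W.reshape(-1,3); print(circ(S,(.392,.275),.03,.083,.095),circ(S,(.392,.275),.04,.06,.083))
E
```

```text
t 6.2 pos [0.3901 0.2838 0.0595] x [ 0.001  0.429 -0.903] z [ 1.    -0.004 -0.001] q [ 0.146  0.272  2.142  0.655  0.772 -0.338] w 0.0679
F [-0.09 -0.83  1.11] dp tot [0.023 0.    0.008] rows>= 0.0 ang tot [-0.002  0.001 -0.005] deg 0.5
(2488, 0.3912, 0.2752, 0.0263, array([0.0832, 0.0855, 0.0871])) (8733, 0.392, 0.2759, 0.0398, array([0.0602, 0.0677, 0.0827]))
```

Call:
{"fn": "arm_command", "kwargs": {
  "grip_force": 30,
  "series": [
    {"dp": [0.02,0,0.01],"angular": [0,0,0],"gripper": 45},
    {"dp": [0,0,0],"angular": [0,0,0],"gripper": 45},
    {"dp": [0,0,0],"angular": [0,0,0],"gripper": 45},
    {"dp": [0,0,0],"angular": [0,0,0],"gripper": 45},
    {"dp": [0,0,0],"angular": [0,0,0],"gripper": 45},
    {"dp": [-0.05,0.02,0],"angular": [0,0,0],"gripper": 45},
    {"dp": [-0.1,0.045,0],"angular": [0,0,0],"gripper": 45},
    {"dp": [-0.1,0.045,0],"angular": [0,0,0],"gripper": 45}
  ]
}}

```text
clock: 7.25
position: [0.3913, 0.2836, 0.0913]
ee_rot: [0.689, 0.157, 0.69, 0.154]
contact_force: [-0.6, 0.5, -0.3]
width: 0.0508
```

```bash
python3 - <<'E'
from h import *
plan([.391,.284,.23],[-.0,.43,-.903],[1,0,0])
S=cloud('wrist')[1].reshape(-1,3); z=get_state()['position'][2]-.0575;print(z, circ(S,(.392,.275),.03,.084+z,.095+z))
E
```

```text
t 7.25 pos [0.3913 0.2836 0.0913] x [-0.     0.429 -0.903] z [ 1.    -0.004 -0.002] q [ 0.145  0.221  2.098  0.6    0.851 -0.259] w 0.0508
F [-0.56  0.53 -0.3 ] dp tot [-1.043  0.498 -0.005] rows>= 2.2 ang tot [-0.003 -0.     0.001] deg 0.2
0.03545996906829845 (1806, 0.392, 0.2751, 0.0301, array([0.1195, 0.1227, 0.1303]))
```

Call:
{"fn": "arm_command", "kwargs": {
  "series": [
    {"dp": [-0.18,0.085,0],"angular": [0,0,0],"gripper": 45},
    {"dp": [-0.22,0.105,0],"angular": [0,0,0],"gripper": 45},
    {"dp": [-0.22,0.105,0],"angular": [0,0,0],"gripper": 45},
    {"dp": [-0.22,0.105,0],"angular": [0,0,0],"gripper": 45},
    {"dp": [-0.15,0.07,0],"angular": [0,0,0],"gripper": 45},
    {"dp": [-0.05,0.02,0],"angular": [0,0,0],"gripper": 45},
    {"dp": [0,0,0],"angular": [0,0,0],"gripper": 45},
    {"dp": [0,0,0],"angular": [0,0,0],"gripper": 45}
  ]
}}

```text
clock: 8.3
position: [0.3908, 0.2826, 0.2377]
ee_rot: [0.692, 0.156, 0.688, 0.154]
contact_force: [-0.5, 0.7, -0.8]
width: 0.051
```

```bash
python3 - <<'E'
from h import *
plan([.483,-.164,.24],[-.0,.43,-.903],[1,0,0])
w,W,g=cloud('wrist'); np.savez('w4.npz',a=w,W=W);cv2.imwrite('pics/w4.png',w)
p=get_state()['position']; S=W.reshape(-1,3); o=p-np.array([.391,.284,.0575])
for zl in(.078,.081,.084): print(circ(S,(.391+o[0],.2755+o[1]),.028,zl+o[2],.089+o[2]))
print(np.array([.391,.2755,.087])+o)
E
```

```text
t 8.3 pos [0.3908 0.2826 0.2377] x [ 0.006  0.428 -0.904] z [ 1.    -0.004  0.004] q [ 0.144  0.043  1.872  0.472  1.194 -0.022] w 0.051
F [-0.51  0.7  -0.8 ] dp tot [-1.606 -3.354  0.782] rows>= 7.3 ang tot [-0.001  0.004  0.001] deg 0.4
(3763, 0.3906, 0.2743, 0.0281, array([0.2583, 0.2651, 0.2685]))
(3186, 0.3907, 0.274, 0.0281, array([0.2613, 0.2653, 0.2686]))
(2549, 0.3907, 0.2739, 0.028, array([0.2642, 0.2655, 0.2687]))
[0.39070554 0.27407411 0.26710425]
```

View pics/w4.png

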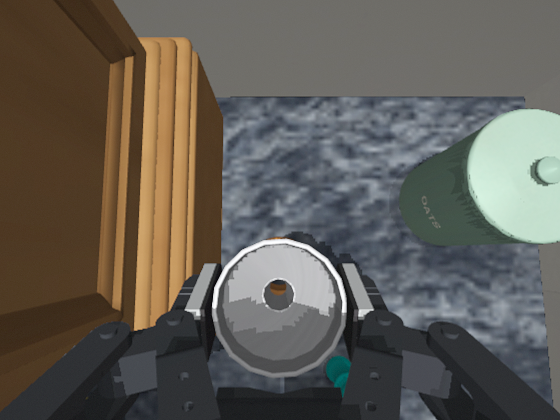

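Wrist view: the funnel is held centrally between the pads, its mouth at (278,305) and the spout bore at (278,290). Now I carry it over to the carafe.

Call:
{"fn": "arm_command", "kwargs": {
  "series": [
    {"dp": [-0.1,-0.2,0.05],"angular": [0,0,0],"gripper": 45},
    {"dp": [-0.19,-0.4,0.095],"angular": [0,0,0],"gripper": 45},
    {"dp": [-0.22,-0.46,0.108],"angular": [0,0,0],"gripper": 45},
    {"dp": [-0.22,-0.46,0.108],"angular": [0,0,0],"gripper": 45},
    {"dp": [-0.22,-0.46,0.108],"angular": [0,0,0],"gripper": 45},
    {"dp": [-0.22,-0.46,0.108],"angular": [0,0,0],"gripper": 45},
    {"dp": [-0.19,-0.4,0.095],"angular": [0,0,0],"gripper": 45},
    {"dp": [-0.1,-0.2,0.05],"angular": [0,0,0],"gripper": 45}
  ]
}}

```text
clock: 9.35
position: [0.4761, -0.1287, 0.2327]
ee_rot: [0.688, 0.158, 0.691, 0.156]
contact_force: [0.5, 0.5, -0.3]
width: 0.051
```

```bash
cat >> h.py <<'E'
def rim(S,c,zr):
    """fit plane to funnel rim ring about expected centre c, height zr"""
    rr=np.hypot(S[:,0]-c[0],S[:,1]-c[1]); Q=S[(rr>.0215)&(rr<.028)&(abs(S[:,2]-zr)<.006)]
    for _ in range(6):
        A=np.c_[Q[:,:2]-c,np.ones(len(Q))]; k=np.linalg.lstsq(A,Q[:,2],rcond=None)[0]; e=Q[:,2]-A@k
        Q=Q[(e>-.002)&(e<.003)]
    o,q=cv2.minEnclosingCircle(Q[:,:2].astype(np.float32))
    print('rim n',len(Q),'c',np.round(o,4),'r',round(q,4),'slope xy',k[:2].round(3),'z',k[2].round(4))
E
python3 - <<'E'
from h import *
rim(np.load('w4.npz')['W'].reshape(-1,3),np.array([.3907,.2741]),.2665)
plan([.483,-.163,.24],[-.0,.43,-.903],[1,0,0])
w,W,g=cloud('wrist');p=get_state()['position'];S=W.reshape(-1,3)
rim(S,p[:2]-[0,.0085],p[2]+.029)
W=cloud('top')[1].reshape(-1,3); print(circ(W,(.483,-.172),.03,.12,.15))
W=cloud('scene')[1].reshape(-1,3); print(circ(W,(.483,-.172),.03,.12,.15))
print(circ(S,(.483,-.172),.05,.03,.08),circ(S,(.483,-.172),.03,.12,.14))
E
```

```text
rim n 2690 c [0.3907 0.2741] r 0.028 slope xy [-0.003  0.003] z 0.2654
t 9.35 pos [ 0.4761 -0.1287  0.2327] x [-0.003  0.433 -0.901] z [ 1.    -0.001 -0.004] q [-0.666  0.27   1.601  0.346  1.561 -0.718] w 0.051
F [ 0.54  0.45 -0.31] dp tot [-0.179 -0.231  0.057] rows>= 0.6 ang tot [-0.002 -0.002 -0.002] deg 0.3
rim n 2229 c [ 0.4772 -0.1403] r 0.028 slope xy [-0.006  0.005] z 0.2604
0
(188, 0.4825, -0.1719, 0.0175, array([0.1202, 0.1264, 0.1299]))
(48, 0.4727, -0.1448, 0.0065, array([0.0748, 0.078 , 0.0796])) 0
```

Call:
{"fn": "arm_command", "kwargs": {
  "series": [
    {"dp": [-0.1,-0.11,0.025],"angular": [0,0,0],"gripper": 45},
    {"dp": [-0.06,-0.1,0.025],"angular": [0,0,0],"gripper": 45},
    {"dp": [-0.02,-0.02,0.005],"angular": [0,0,0],"gripper": 45},
    {"dp": [0,0,0],"angular": [0,0,0],"gripper": 45},
    {"dp": [0,0,0],"angular": [0,0,0],"gripper": 45},
    {"dp": [0,0,0],"angular": [0,0,0],"gripper": 45},
    {"dp": [0,0,0],"angular": [0,0,0],"gripper": 45},
    {"dp": [0,0,0],"angular": [0,0,0],"gripper": 45}
  ]
}}

```text
clock: 10.5
position: [0.4818, -0.1592, 0.2409]
ee_rot: [0.687, 0.157, 0.691, 0.159]
contact_force: [-0.4, 0.2, -0.5]
width: 0.0509
```

```bash
python3 - <<'E'
from h import *
plan([.4827,-.1634,.19],[-.0,.43,-.903],[1,0,0])
a,W,g=cloud('scene');S=W.reshape(-1,3); p=get_state()['position']
print('band',circ(S,p[:2]-[0,.0084],.04,p[2]+.0145,p[2]+.026)); print('neck',circ(S,(.483,-.172),.03,.118,.132))
print('tip', S[(np.hypot(S[:,0]-p[0],S[:,1]-p[1]+.0084)<.02)&(S[:,2]<p[2]-.025)&(S[:,2]>.14)].mean(0))
b=cv2.resize(a[190:330,310:450],(560,560),interpolation=2); cv2.imwrite('pics/s5.png',b)
E
```

```text
t 10.5 pos [ 0.4818 -0.1592  0.2409] x [-0.006  0.436 -0.9  ] z [ 1.     0.004 -0.005] q [-0.701  0.298  1.541  0.335  1.608 -0.743] w 0.0509
F [-0.35  0.19 -0.47] dp tot [ 0.367 -0.217  0.01 ] rows>= 0.8 ang tot [ 0.001 -0.004 -0.004] deg 0.5
band (197, 0.4787, -0.1733, 0.038, array([0.2556, 0.2613, 0.2668]))
neck (211, 0.482, -0.1717, 0.0171, array([0.1182, 0.1259, 0.1299]))
tip [ 0.47539631 -0.17120091  0.20371407]
```

View pics/s5.png

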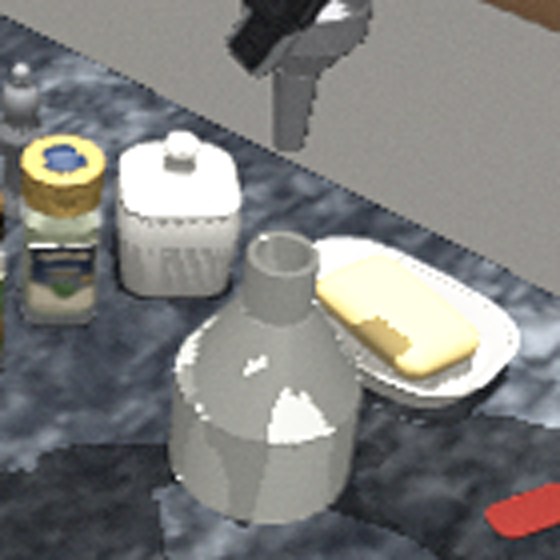

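The crop shows the spout tip at (290,148) just above the carafe mouth at (285,250). I correct by 4 mm and lower to just above the mouth.

Call:
{"fn": "arm_command", "kwargs": {
  "series": [
    {"dp": [0.08,-0.07,0.008],"angular": [0,-0.003,-0.003],"gripper": 45},
    {"dp": [0.13,-0.08,0.004],"angular": [0,0,0],"gripper": 45},
    {"dp": [0.1,-0.05,0],"angular": [0,0,0],"gripper": 45},
    {"dp": [0.03,-0.015,0],"angular": [0,0,0],"gripper": 45},
    {"dp": [0,0,0],"angular": [0,0,0],"gripper": 45},
    {"dp": [0,0,0],"angular": [0,0,0],"gripper": 45},
    {"dp": [0,0,0],"angular": [0,0,0],"gripper": 45},
    {"dp": [0,0,0],"angular": [0,0,0],"gripper": 45}
  ]
}}

```text
clock: 11.55
position: [0.4835, -0.1656, 0.1906]
ee_rot: [0.69, 0.155, 0.69, 0.156]
contact_force: [0.4, 0.2, -0.7]
width: 0.0509
```

```bash
python3 - <<'E'
from h import *
plan([.4825,-.1633,.137],[-.0,.43,-.903],[1,0,0])
E
```

```text
t 11.55 pos [ 0.4835 -0.1656  0.1906] x [-0.     0.43  -0.903] z [1.    0.001 0.001] q [-0.708  0.337  1.612  0.334  1.498 -0.785] w 0.0509
F [ 0.35  0.18 -0.65] dp tot [ 0.411 -0.175 -0.009] rows>= 0.9 ang tot [ 0.001 -0.    -0.   ] deg 0.1
```

Call:
{"fn": "arm_command", "kwargs": {
  "series": [
    {"dp": [0.06,-0.015,-0.008],"angular": [0,0,0],"gripper": 45},
    {"dp": [0.07,-0.025,0],"angular": [0,0,0],"gripper": 45},
    {"dp": [0.07,-0.033,0],"angular": [0,0,0],"gripper": 45},
    {"dp": [0.07,-0.033,0],"angular": [0,0,0],"gripper": 45},
    {"dp": [0.07,-0.033,0],"angular": [0,0,0],"gripper": 45},
    {"dp": [0.03,-0.014,0],"angular": [0,0,0],"gripper": 45},
    {"dp": [0,0,0],"angular": [0,0,0],"gripper": 45},
    {"dp": [0,0,0],"angular": [0,0,0],"gripper": 45}
  ]
}}

```text
clock: 12.55
position: [0.4826, -0.1628, 0.1389]
ee_rot: [0.69, 0.156, 0.69, 0.157]
contact_force: [0.1, -0.1, -0.8]
width: 0.0508
```

```bash
python3 - <<'E'
from h import *
plan([.4825,-.1633,.1356],[-.0,.43,-.903],[1,0,0])
a,W,g=cloud('scene');S=W.reshape(-1,3)
print('belly',circ(S,(.483,-.172),.05,.02,.06))
E
```

```text
t 12.55 pos [ 0.4826 -0.1628  0.1389] x [-0.     0.431 -0.903] z [1.    0.001 0.   ] q [-0.705  0.38   1.688  0.34   1.385 -0.823] w 0.0508
F [ 0.13 -0.06 -0.77] dp tot [ 0.023 -0.016 -0.   ] rows>= 0.1 ang tot [ 0.001 -0.    -0.   ] deg 0.1
belly (822, 0.4797, -0.1732, 0.0429, array([0.0206, 0.0441, 0.0597]))
```

Inside the neck with no force. Gently down the last few millimetres.

Call:
{"fn": "arm_command", "kwargs": {
  "series": [
    {"dp": [0.013,-0.006,0],"angular": [0,0,0],"gripper": 45},
    {"dp": [0.013,-0.006,0],"angular": [0,0,0],"gripper": 45},
    {"dp": [0.01,-0.005,0],"angular": [0,0,0],"gripper": 45},
    {"dp": [0.01,-0.005,0],"angular": [0,0,0],"gripper": 45},
    {"dp": [0,0,0],"angular": [0,0,0],"gripper": 45},
    {"dp": [0,0,0],"angular": [0,0,0],"gripper": 45},
    {"dp": [0,0,0],"angular": [0,0,0],"gripper": 45},
    {"dp": [0,0,0],"angular": [0,0,0],"gripper": 45}
  ]
}}

```text
clock: 13.6
position: [0.4834, -0.1621, 0.137]
ee_rot: [0.691, 0.155, 0.688, 0.157]
contact_force: [0.5, 0.8, 1.8]
width: 0.0509
```

```bash
python3 - <<'E'
from h import *
plan([.4825,-.1633,.1346],[-.0,.43,-.903],[1,0,0])
E
```

```text
t 13.6 pos [ 0.4834 -0.1621  0.137 ] x [ 0.003  0.432 -0.902] z [1.    0.002 0.005] q [-0.705  0.381  1.692  0.344  1.379 -0.828] w 0.0509
F [0.49 0.83 1.83] dp tot [ 0.014 -0.017 -0.008] rows>= 0.0 ang tot [ 0.002  0.002 -0.001] deg 0.3
```

Contact felt (about 2 N up). I open and back off along the tool axis.

Call:
{"fn": "arm_command", "kwargs": {
  "series": [
    {"dp": [0,0,0],"angular": [0,0,0],"gripper": 56},
    {"dp": [0,0,0],"angular": [0,0,0],"gripper": 64},
    {"dp": [0,0,0],"angular": [0,0,0],"gripper": 70},
    {"dp": [0,0,0],"angular": [0,0,0],"gripper": 70},
    {"dp": [-0.1,0,0],"angular": [0,0,0],"gripper": 70},
    {"dp": [-0.2,0,0],"angular": [0,0,0],"gripper": 70},
    {"dp": [-0.25,0,0],"angular": [0,0,0],"gripper": 70},
    {"dp": [-0.25,0,0],"angular": [0,0,0],"gripper": 70}
  ]
}}

```text
clock: 14.6
position: [0.4821, -0.2044, 0.2255]
ee_rot: [0.689, 0.156, 0.69, 0.158]
contact_force: [0.1, -0.6, 0.2]
width: 0.07
```

```bash
python3 - <<'E'
from h import *
plan([.502,.102,.30],[0,0,-1],[.45,.89,0])
w,W,g=cloud('wrist');S=W.reshape(-1,3)
print(circ(S,(.4825,-.1715),.035,.155,.185)); rim(S,np.array([.4825,-.1715]),.166)
print('neck?',circ(S,(.4825,-.1715),.05,.03,.06))
m=circ(S,(.4825,-.1715),.0275,.16,.17);print(m)
a,W,g=cloud('scene');S=W.reshape(-1,3);print('belly',circ(S,(.483,-.172),.05,.02,.06))
cv2.imwrite('pics/s6.png',np.hstack([cv2.resize(a[190:330,310:450],(400,400),interpolation=2),cv2.resize(w,(400,400))]))
E
```

```text
t 14.6 pos [ 0.4821 -0.2044  0.2255] x [-0.001  0.433 -0.901] z [1.    0.003 0.   ] q [-0.759  0.343  1.511  0.319  1.606 -0.803] w 0.07
F [ 0.11 -0.58  0.15] dp tot [0.546 2.57  0.174] rows>= 5.1 ang tot [-0.688  0.157 -0.255] deg 67.5
(1046, 0.4826, -0.1706, 0.026, array([0.1554, 0.1646, 0.1667]))
rim n 780 c [ 0.4826 -0.1706] r 0.026 slope xy [-0.011 -0.026] z 0.1649
neck? (371, 0.4824, -0.1715, 0.0428, array([0.0533, 0.0581, 0.06  ]))
(878, 0.4826, -0.1706, 0.026, array([0.1602, 0.1648, 0.1667]))
belly (809, 0.4791, -0.1734, 0.0427, array([0.0204, 0.0436, 0.0598]))
```

View pics/s6.png

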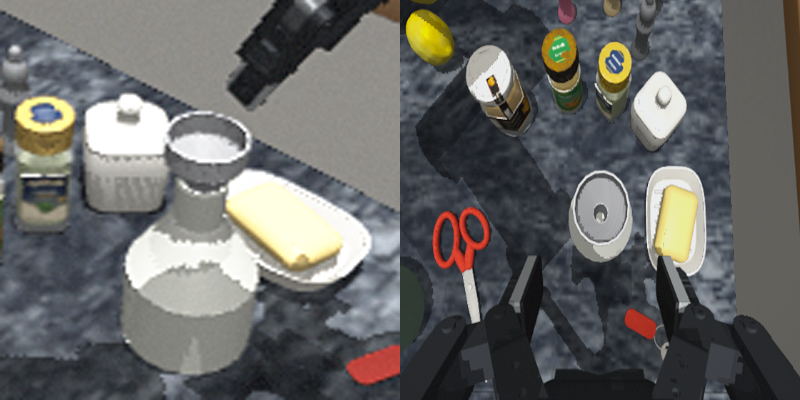

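Both views show the funnel seated level in the carafe, with its mouth at (208,150) in the left view and (600,208) in the right. The jars are undisturbed. Next I rise and turn the tool vertical for the mill.

Call:
{"fn": "arm_command", "kwargs": {
  "series": [
    {"dp": [-0.3,0,0],"angular": [-0.02,0,0],"gripper": 60},
    {"dp": [-0.3,0,0],"angular": [-0.088,0.02,-0.032],"gripper": 50},
    {"dp": [-0.1,0,0],"angular": [-0.088,0.02,-0.032],"gripper": 50},
    {"dp": [0,0,0],"angular": [-0.088,0.02,-0.032],"gripper": 50},
    {"dp": [0,0,0],"angular": [-0.088,0.02,-0.032],"gripper": 50},
    {"dp": [0,0,0],"angular": [-0.088,0.02,-0.032],"gripper": 50},
    {"dp": [0,0,0],"angular": [-0.088,0.02,-0.032],"gripper": 50},
    {"dp": [0,0,0],"angular": [-0.088,0.02,-0.032],"gripper": 50}
  ]
}}

```text
clock: 15.7
position: [0.4818, -0.2417, 0.3012]
ee_rot: [0.616, -0.34, 0.608, 0.368]
contact_force: [0.7, 0.3, 0.5]
width: 0.0502
```

```bash
python3 - <<'E'
from h import *
plan([.502,.102,.30],[0,0,-1],[.45,.89,0])
E
```

```text
t 15.7 pos [ 0.4818 -0.2417  0.3012] x [-0.009  0.04  -0.999] z [0.499 0.866 0.03 ] q [-0.612  0.205  1.432  0.027  1.535 -1.663] w 0.0502
F [0.68 0.3  0.46] dp tot [0.121 1.28  2.565] rows>= 5.5 ang tot [-0.034  0.019 -0.017] deg 3.9
```

Call:
{"fn": "arm_command", "kwargs": {
  "series": [
    {"dp": [0.01,0.12,0.24],"angular": [-0.017,0.01,-0.009],"gripper": 50},
    {"dp": [0.01,0.2,0.4],"angular": [-0.017,0.009,-0.008],"gripper": 50},
    {"dp": [0.01,0.22,0.45],"angular": [0,0,0],"gripper": 50},
    {"dp": [0.01,0.22,0.45],"angular": [0,0,0],"gripper": 50},
    {"dp": [0.01,0.22,0.45],"angular": [0,0,0],"gripper": 50},
    {"dp": [0,0.15,0.3],"angular": [0,0,0],"gripper": 50},
    {"dp": [0,0.08,0.15],"angular": [0,0,0],"gripper": 50},
    {"dp": [0,0,0],"angular": [0,0,0],"gripper": 50}
  ]
}}

```text
clock: 16.7
position: [0.4827, 0.0976, 0.2927]
ee_rot: [0.6, -0.37, 0.603, 0.373]
contact_force: [-0.2, 0.7, 0.9]
width: 0.0499
```

```bash
python3 - <<'E'
from h import *
plan([.502,.102,.16],[0,0,-1],[.45,.89,0])
w,W,g=cloud('wrist');S=W.reshape(-1,3);cv2.imwrite('pics/w7.png',w)
for n,c in [('mill',(.502,.102)),('pink',(.4258,.092)),('g1',(.5697,.1013)),('g2',(.5474,.0437)),('tq',(.4555,.1645))]: print(n,circ(S,c,.03,.07,.12))
W=cloud('top')[1].reshape(-1,3);print('top',circ(W,(.483,-.171),.04,.15,.18))
E
```

```text
t 16.7 pos [0.4827 0.0976 0.2927] x [-0.006  0.003 -1.   ] z [ 0.448  0.894 -0.   ] q [ 0.056  0.123  1.554  0.003  1.47  -1.051] w 0.0499
F [-0.17  0.65  0.86] dp tot [ 1.105 -0.135  0.105] rows>= 2.1 ang tot [ 0.002 -0.    -0.004] deg 0.4
mill (349, 0.501, 0.1016, 0.0116, array([0.0744, 0.0835, 0.0979]))
pink (408, 0.4251, 0.0914, 0.0115, array([0.0744, 0.0832, 0.0978]))
g1 (326, 0.5688, 0.101, 0.0115, array([0.0726, 0.0832, 0.0975]))
g2 (317, 0.5464, 0.043, 0.0116, array([0.0722, 0.0832, 0.0977]))
tq (417, 0.4554, 0.1658, 0.0115, array([0.0741, 0.0834, 0.0978]))
top (104, 0.4832, -0.1719, 0.0265, array([0.1502, 0.1625, 0.1673]))
```

View pics/w7.png

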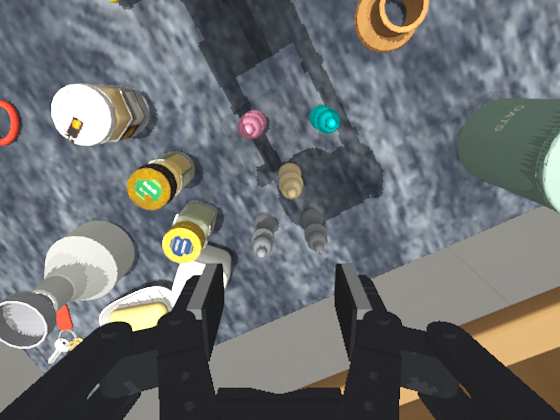

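Wrist view: the tan mill at (290,180) sits between pink (252,125), turquoise (325,118) and the greys (263,235), (315,230). The jaw line falls in the gaps. I align above the mill.

Call:
{"fn": "arm_command", "kwargs": {
  "series": [
    {"dp": [0.15,-0.06,0.05],"angular": [0,0,0],"gripper": 50},
    {"dp": [0.22,-0.06,0.04],"angular": [0,0,0],"gripper": 50},
    {"dp": [0.25,-0.01,0.01],"angular": [0,0,0],"gripper": 50},
    {"dp": [0.25,0,0],"angular": [0,0,0],"gripper": 50},
    {"dp": [0.1,0,0],"angular": [0,0,0],"gripper": 50},
    {"dp": [0.03,0,0],"angular": [0,0,0],"gripper": 50},
    {"dp": [0,0,0],"angular": [0,0,0],"gripper": 50},
    {"dp": [0,0,0],"angular": [0,0,0],"gripper": 50}
  ]
}}

```text
clock: 17.8
position: [0.5053, 0.0914, 0.1718]
ee_rot: [0.604, -0.368, 0.604, 0.367]
contact_force: [0.5, 0.1, -0.4]
width: 0.0497
```

```bash
python3 - <<'E'
from h import *
plan([.501,.1015,.105],[0,0,-1],[.45,.89,0])
E
```

```text
t 17.8 pos [0.5053 0.0914 0.1718] x [ 0.001 -0.001 -1.   ] z [ 0.459  0.888 -0.001] q [ 0.044  0.226  1.73  -0.002  1.185 -1.049] w 0.0497
F [ 0.55  0.08 -0.37] dp tot [0.557 0.071 0.059] rows>= 1.1 ang tot [-0.006 -0.001  0.001] deg 0.5
```

Call:
{"fn": "arm_command", "kwargs": {
  "series": [
    {"dp": [0.05,0.035,0.03],"angular": [0,0,0],"gripper": 50},
    {"dp": [0.15,0.035,0.03],"angular": [0,0,0],"gripper": 50},
    {"dp": [0.15,0,0],"angular": [0,0,0],"gripper": 50},
    {"dp": [0.12,0,0],"angular": [0,0,0],"gripper": 50},
    {"dp": [0.06,0,0],"angular": [0,0,0],"gripper": 50},
    {"dp": [0,0,0],"angular": [0,0,0],"gripper": 50},
    {"dp": [0,0,0],"angular": [0,0,0],"gripper": 50},
    {"dp": [0,0,0],"angular": [0,0,0],"gripper": 50}
  ]
}}

```text
clock: 18.8
position: [0.5035, 0.1038, 0.1092]
ee_rot: [0.606, -0.37, 0.601, 0.366]
contact_force: [-0.2, 0.7, 0.7]
width: 0.0498
```

```bash
python3 - <<'E'
from h import *
plan([.501,.1015,.029],[0,0,-1],[.45,.89,0])
w,W,g=cloud('wrist');S=W.reshape(-1,3)
print(circ(S,(.501,.1015),.018,.075,.12))
E
```

```text
t 18.8 pos [0.5035 0.1038 0.1092] x [ 0.009 -0.    -1.   ] z [0.458 0.889 0.004] q [ 6.800e-02  2.830e-01  1.827e+00 -1.000e-03  1.024e+00 -1.026e+00] w 0.0498
F [-0.25  0.69  0.66] dp tot [ 0.668  0.015 -0.029] rows>= 1.3 ang tot [-0.005  0.002  0.005] deg 0.7
(1295, 0.5006, 0.1022, 0.0114, array([0.0752, 0.0839, 0.0977]))
```

Call:
{"fn": "arm_command", "kwargs": {
  "series": [
    {"dp": [0.08,0.015,-0.025],"angular": [-0.004,0.003,0.004],"gripper": 50},
    {"dp": [0.15,0,0],"angular": [0,0,0],"gripper": 50},
    {"dp": [0.15,0,0],"angular": [0,0,0],"gripper": 50},
    {"dp": [0.15,0,0],"angular": [0,0,0],"gripper": 50},
    {"dp": [0.08,0,0],"angular": [0,0,0],"gripper": 50},
    {"dp": [0.03,0,0],"angular": [0,0,0],"gripper": 50},
    {"dp": [0,0,0],"angular": [0,0,0],"gripper": 50},
    {"dp": [0,0,0],"angular": [0,0,0],"gripper": 50}
  ]
}}

```text
clock: 19.85
position: [0.501, 0.1011, 0.0298]
ee_rot: [0.603, -0.371, 0.602, 0.369]
contact_force: [0.6, 0.1, 0.5]
width: 0.0498
```

```bash
python3 - <<'E'
from h import *
plan([.501,.1018,.030],[0,0,-1],[.45,.89,0])
w,W,g=cloud('wrist');S=W.reshape(-1,3)
print(circ(S,(.501,.1015),.016,.075,.12))
E
```

```text
t 19.85 pos [0.501  0.1011 0.0298] x [ 0.002 -0.002 -1.   ] z [ 0.452  0.892 -0.001] q [ 0.064  0.38   1.925 -0.003  0.834 -1.036] w 0.0498
F [0.64 0.07 0.45] dp tot [-0.002  0.003  0.005] rows>= 0.0 ang tot [-0.    -0.     0.002] deg 0.2
(6662, 0.4967, 0.1037, 0.0137, array([0.0754, 0.0936, 0.1134]))
```

Call:
{"fn": "arm_command", "kwargs": {
  "grip_force": 40,
  "series": [
    {"dp": [0,0,0],"angular": [0,0,0],"gripper": 35},
    {"dp": [0,0,0],"angular": [0,0,0],"gripper": 20},
    {"dp": [0,0,0],"angular": [0,0,0],"gripper": 20},
    {"dp": [0,0,0],"angular": [0,0,0],"gripper": 20},
    {"dp": [0,0,0],"angular": [0,0,0],"gripper": 20},
    {"dp": [-0.05,0,0],"angular": [0,0,0],"gripper": 20},
    {"dp": [-0.1,0,0],"angular": [0,0,0],"gripper": 20},
    {"dp": [-0.12,0,0],"angular": [0,0,0],"gripper": 20}
  ]
}}

```text
clock: 20.9
position: [0.5003, 0.1011, 0.0639]
ee_rot: [0.602, -0.371, 0.603, 0.369]
contact_force: [-0.3, -0.4, -1.2]
width: 0.024
```

```bash
python3 - <<'E'
from h import *
plan([.501,.1018,.27],[0,0,-1],[.45,.89,0])
E
```

```text
t 20.9 pos [0.5003 0.1011 0.0639] x [ 0.001 -0.002 -1.   ] z [ 0.452  0.892 -0.001] q [ 0.065  0.335  1.886 -0.003  0.919 -1.036] w 0.024
F [-0.32 -0.37 -1.23] dp tot [-1.717 -0.006  0.005] rows>= 3.3 ang tot [-0.    -0.001  0.001] deg 0.1
```

Call:
{"fn": "arm_command", "kwargs": {
  "series": [
    {"dp": [-0.2,0,0],"angular": [0,0,0],"gripper": 20},
    {"dp": [-0.3,0,0],"angular": [0,0,0],"gripper": 20},
    {"dp": [-0.35,0,0],"angular": [0,0,0],"gripper": 20},
    {"dp": [-0.35,0,0],"angular": [0,0,0],"gripper": 20},
    {"dp": [-0.3,0,0],"angular": [0,0,0],"gripper": 20},
    {"dp": [-0.15,0,0],"angular": [0,0,0],"gripper": 20},
    {"dp": [0,0,0],"angular": [0,0,0],"gripper": 20},
    {"dp": [0,0,0],"angular": [0,0,0],"gripper": 20}
  ]
}}

```text
clock: 21.9
position: [0.4989, 0.1017, 0.277]
ee_rot: [0.605, -0.373, 0.599, 0.368]
contact_force: [-0.7, -0.6, -1.6]
width: 0.0238
```

```bash
python3 - <<'E'
from h import *
plan([.4827,-.171,.26],[0,0,-1],[.45,.89,0])
w,W,g=cloud('wrist');a,Wa,_=cloud('scene'); np.savez('w8.npz',w=w,W=W,a=a,Wa=Wa)
p=get_state()['position']; 
for n,S in(('scene',Wa.reshape(-1,3)),('wrist',W.reshape(-1,3))):
  for h in np.arange(-.04,.08,.01):
    m=(np.hypot(S[:,0]-p[0],S[:,1]-p[1])<.025)&(abs(S[:,2]-p[2]-h)<.005); 
    if m.sum()>3: print(n,round(h,3),m.sum(),(S[m].mean(0)-p).round(4))
cv2.imwrite('pics/w8.png',np.hstack([cv2.resize(w,(400,400)),cv2.resize(a[120:290,200:370],(400,400),interpolation=2)]))
E
```

```text
t 21.9 pos [0.4989 0.1017 0.277 ] x [ 0.011 -0.001 -1.   ] z [0.452 0.892 0.004] q [ 0.066  0.147  1.564 -0.002  1.421 -1.036] w 0.0238
F [-0.72 -0.62 -1.62] dp tot [ 0.143 -0.905 -2.089] rows>= 4.4 ang tot [-0.     0.002  0.006] deg 0.6
scene -0.03 57 [-0.0061 -0.0061 -0.0286]
scene -0.02 58 [-0.0054 -0.0045 -0.0204]
scene -0.01 40 [-0.0048 -0.0042 -0.0111]
scene 0.0 38 [-0.0085 -0.0074  0.0011]
scene 0.01 51 [-0.0109 -0.0096  0.0097]
scene 0.02 53 [-0.0116 -0.0059  0.0204]
scene 0.03 57 [-0.0098 -0.0037  0.0296]
scene 0.04 25 [-0.0062  0.0101  0.0408]
scene 0.05 25 [-0.008   0.0086  0.0494]
scene 0.06 19 [-0.0099  0.0078  0.0611]
scene 0.07 35 [-0.0138  0.0032  0.0699]
wrist -0.03 227 [-0.0089  0.0039 -0.0264]
wrist -0.02 811 [-0.0067  0.0047 -0.021 ]
wrist -0.01 451 [-0.0071  0.0042 -0.01  ]
wrist 0.0 394 [-0.0067  0.0037 -0.0005]
wrist 0.01 837 [-0.0089  0.0048  0.0105]
wrist 0.02 1215 [-0.0096  0.0051  0.0206]
wrist 0.03 2567 [-0.008   0.0039  0.0297]
wrist 0.04 1976 [-0.0069  0.0026  0.0398]
wrist 0.05 3625 [-0.0075  0.0034  0.0503]
wrist 0.06 1906 [-0.0069  0.0032  0.0591]
wrist 0.07 1762 [-0.0132  0.0078  0.0706]
```

View pics/w8.png

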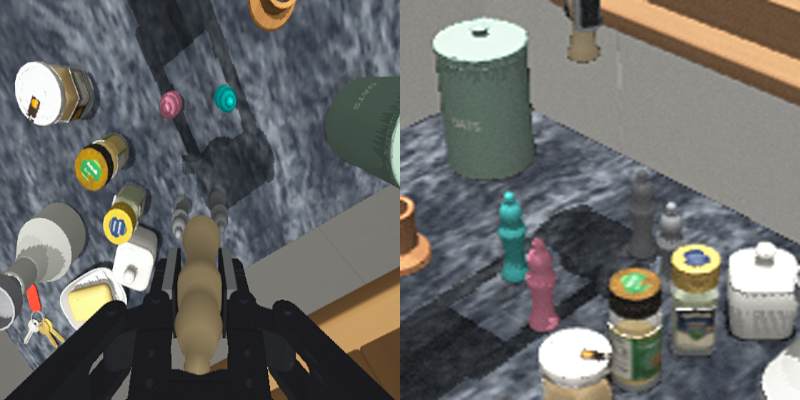

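The mill is held upright, at (200,290) in the left view and (583,40) in the right, with the pink, turquoise and grey ones all still standing. I carry it across at height.

Call:
{"fn": "arm_command", "kwargs": {
  "series": [
    {"dp": [0,-0.06,-0.14],"angular": [0,0.001,0.003],"gripper": 20},
    {"dp": [0,-0.12,-0.28],"angular": [0,0.001,0.003],"gripper": 20},
    {"dp": [0,-0.15,-0.34],"angular": [0,0,0],"gripper": 20},
    {"dp": [0,-0.15,-0.34],"angular": [0,0,0],"gripper": 20},
    {"dp": [0,-0.15,-0.34],"angular": [0,0,0],"gripper": 20},
    {"dp": [0,-0.12,-0.28],"angular": [0,0,0],"gripper": 20},
    {"dp": [0,-0.08,-0.2],"angular": [0,0,0],"gripper": 20},
    {"dp": [0,-0.03,-0.07],"angular": [0,0,0],"gripper": 20}
  ]
}}

```text
clock: 23.0
position: [0.4778, -0.173, 0.2697]
ee_rot: [0.598, -0.367, 0.607, 0.373]
contact_force: [-0.2, 0.2, -1.4]
width: 0.0241
```

```bash
python3 - <<'E'
from h import *
plan([.4827,-.171,.25],[0,0,-1],[.45,.89,0])
E
```

```text
t 23.0 pos [ 0.4778 -0.173   0.2697] x [-0.016 -0.001 -1.   ] z [ 0.452  0.892 -0.008] q [-0.479  0.162  1.562 -0.008  1.431 -1.579] w 0.0241
F [-0.17  0.19 -1.39] dp tot [ 0.163 -0.031  0.034] rows>= 0.3 ang tot [-0.001 -0.005 -0.009] deg 0.9
```

Call:
{"fn": "arm_command", "kwargs": {
  "series": [
    {"dp": [0,-0.02,0.02],"angular": [0,-0.003,-0.005],"gripper": 20},
    {"dp": [0.06,-0.01,0.01],"angular": [0,-0.002,-0.004],"gripper": 20},
    {"dp": [0.06,0,0],"angular": [0,0,0],"gripper": 20},
    {"dp": [0.04,0,0],"angular": [0,0,0],"gripper": 20},
    {"dp": [0,0,0],"angular": [0,0,0],"gripper": 20},
    {"dp": [0,0,0],"angular": [0,0,0],"gripper": 20},
    {"dp": [0,0,0],"angular": [0,0,0],"gripper": 20},
    {"dp": [0,0,0],"angular": [0,0,0],"gripper": 20}
  ]
}}

```text
clock: 24.0
position: [0.4825, -0.1682, 0.2483]
ee_rot: [0.602, -0.37, 0.601, 0.372]
contact_force: [0.1, 0.7, -1.6]
width: 0.024
```

```bash
python3 - <<'E'
from h import *
plan([.4827,-.171,.215],[0,0,-1],[.45,.89,0])
p=get_state()['position']
S=cloud('scene')[1].reshape(-1,3)
print('funnel',circ(S,(.4827,-.171),.032,.15,.18));print('belly',circ(S,(.483,-.172),.05,.02,.06))
m=(np.hypot(S[:,0]-p[0],S[:,1]-p[1])<.03)&(S[:,2]>.18)&(S[:,2]<p[2]+.03);print('mill',m.sum(),S[m].mean(0),S[m][:,2].min())
E
```

```text
t 24.0 pos [ 0.4825 -0.1682  0.2483] x [ 0.     0.003 -1.   ] z [0.449 0.893 0.002] q [-0.473  0.17   1.605  0.002  1.368 -1.579] w 0.024
F [ 0.14  0.66 -1.6 ] dp tot [ 0.278 -0.012 -0.02 ] rows>= 0.5 ang tot [ 0.001  0.002 -0.001] deg 0.2
funnel (392, 0.4819, -0.1709, 0.0277, array([0.1503, 0.1576, 0.1646]))
belly (808, 0.4793, -0.1732, 0.0427, array([0.0205, 0.0435, 0.0598]))
mill 600 [ 0.47288218 -0.17322961  0.25098411] 0.21461824914466682
```

Call:
{"fn": "arm_command", "kwargs": {
  "series": [
    {"dp": [0.06,-0.01,-0.015],"angular": [0,0,0],"gripper": 20},
    {"dp": [0.08,0,-0.005],"angular": [0,0,0],"gripper": 20},
    {"dp": [0.07,0,0],"angular": [0,0,0],"gripper": 20},
    {"dp": [0.03,0,0],"angular": [0,0,0],"gripper": 20},
    {"dp": [0,0,0],"angular": [0,0,0],"gripper": 20},
    {"dp": [0,0,0],"angular": [0,0,0],"gripper": 20},
    {"dp": [0,0,0],"angular": [0,0,0],"gripper": 20},
    {"dp": [0,0,0],"angular": [0,0,0],"gripper": 20}
  ]
}}

```text
clock: 25.05
position: [0.4825, -0.1712, 0.2174]
ee_rot: [0.603, -0.37, 0.602, 0.372]
contact_force: [-0.1, -0.3, -1.3]
width: 0.0239
```

```bash
python3 - <<'E'
from h import *
plan([.4827,-.171,.217],[0,0,-1],[.45,.89,0])
p=get_state()['position']
a,W,_=cloud('scene');S=W.reshape(-1,3)
print('funnel',circ(S,(.4827,-.171),.032,.15,.172));print('belly',circ(S,(.483,-.172),.05,.02,.06))
for l,h in((.174,.195),(.195,.21)): print('mill',circ(S,p[:2],.03,l,h))
cv2.imwrite('pics/s9.png',cv2.resize(a[170:330,310:450],(525,600),interpolation=2)); print(get_state()['qd'].round(3))
E
```

```text
t 25.05 pos [ 0.4825 -0.1712  0.2174] x [-0.     0.003 -1.   ] z [0.45  0.893 0.002] q [-0.479  0.19   1.658  0.002  1.295 -1.584] w 0.0239
F [-0.12 -0.29 -1.31] dp tot [ 0.003 -0.001  0.003] rows>= 0.0 ang tot [ 0.001  0.002 -0.001] deg 0.2
funnel (361, 0.4823, -0.1719, 0.0276, array([0.1502, 0.1569, 0.1645]))
belly (814, 0.4789, -0.1738, 0.0429, array([0.0205, 0.0437, 0.0597]))
mill (105, 0.4806, -0.1708, 0.0143, array([0.1842, 0.1905, 0.1948]))
mill (94, 0.4801, -0.1714, 0.0111, array([0.195 , 0.2018, 0.2097]))
[0.001 0.002 0.003 0.    0.    0.002]
```

View pics/s9.png

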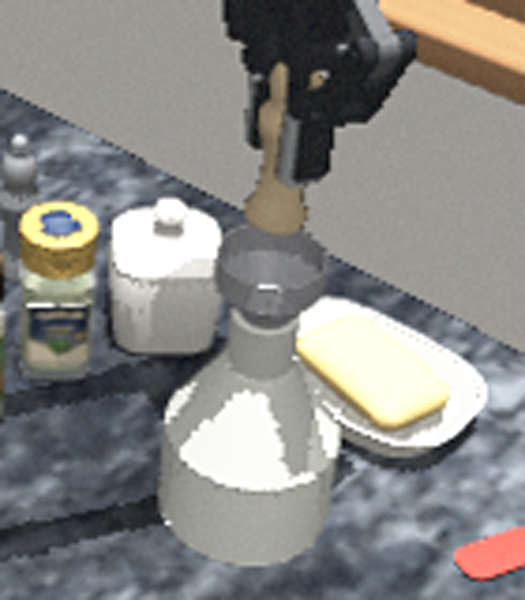

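The mill, with its underside at (275,225), hangs upright and centred above the funnel mouth at (272,260). The carafe and jars look unmoved. Handing in.

```bash
python3 -c "
from rig import sign_off; print(sign_off())"
```

```text
the job is handed in; nothing more can be done
None
```

The job is done and handed in at about 25 s of the 72 s allowed. The hand-in reports no verdict, so the results below are my own camera and arm readings.

- **Funnel:** I gripped it with the tool tilted about 25°, to keep the forearm clear of the wooden post. I seated it in the carafe and let go. Its rim is at z ≈ 0.165 m (fully home), about 1 mm off the neck axis and tilted at most about 0.03 rad.
- **Mill:** I took the tan one and carried it above the row of jars. It is held still and upright. Its underside is at about z = 0.184–0.185 m, roughly 19–20 mm above the funnel mouth and within about 2–3 mm of its centre. There is a visible gap between mill and funnel.
- **Carafe and jars:** The carafe's measured position stayed within about 2 mm throughout, and the jars look unmoved in the last picture. I did not re-measure the jars numerically.
- **Disagreement:** The scene camera places the carafe's belly about 3 mm off the top camera's reading, because it sees only one side. That offset was the same before and after, so I trusted the neck readings.

I viewed 10 pictures.

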